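Bridge the kiln props and hold the slab bottle above the bar

ROBOT

A 6-joint arm with a two-finger parallel gripper is mounted at the origin on the work surface. World frame = base frame: x ahead of the robot, y to its left, z up, the work surface at z = 0. Lengths are in mm, angles in rad, forces in N, time in s.
With the tool pointing down it reaches from about 250 to 775 mm from the base axis. Payload 8.9 kg.
Tool frame: the origin (TCP) lies between the finger pads; the fingertips stand 25 mm ahead of it and the grasp point (between the pads) lies 6 mm ahead of it (manip.tip_reach is the distance from the TCP to the fingertips, in mm); z points along the fingers, y is the line along which they close (so a half turn about z gives the same grasp; the last joint's range is limited). The gripper opens to 85 mm and grips with 20 to 120 N. Pads are 22 mm wide; open, the fingers measure 114 mm over their backs; the gripper's body (76 mm by 85 mm) begins 54 mm behind the grasp point. The pads swing forward as they close: fully open they stand 13 mm farther back than shut.
Start: joints at [-1.306, 0.291, -0.153, 1.127, 0, 1.431], TCP at [206.282, -482.775, 256.305] pointing down, gripper open.
Joint ranges: [-2.52, 2.52], [-0.91, 1.74], [-1.3, 1.37], [-1.96, 2.02], [-1.52, 1.47], [-3.14, 3.14]. Speed limits (rad/s): [2.22, 2.22, 2.79, 3.14, 3.14, 3.14].

INTERFACE

Orientations are given as a rotation vector (axis times angle).
In Python, from workcell import manip, viewer, order gives the robot as it stands.
- The arm moves only by the tool send_rows, never from a script. Its argument "increments" is a list of rows, each a list of 2 entries, a list of its own where there are three numbers: the shift along the tool's x, y, z in mm, then the turn about the tool's z in degrees. In form: [[[tx, ty, tz], spin], ...]. A call has 1 to 5 rows; each row shifts and turns the commanded pose from where the row before left it, along the tool's axes as they then stand; what a row does not reach is not made up. A row lasts 1/12 s, in which the tool goes at most 41.7 mm and 7.16 degrees, less where a joint would pass 70% of its speed; a pose out of reach is approached as far as the arm can. A call with a gripper value outside its range is refused whole. "hand" is the opening, from 0 (shut) to 1 (fully open), set as the call begins (left out, the last holds). The fingers move at their own pace and stop on an object; "grip_force" is the grip in N (left out, the last holds). Time passes only in rows, so rows that do not move let the fingers close. It gives the time, the measured TCP pose, the force, the opening and the grip force at its end, in the units of the state.
- manip.get_state(): the state, without advancing time (a new reading comes with each control period).
- viewer.get_image(name): name is "side" or "top" or "wrist"; returns the picture (384x512x3 uint8, blue, green, red); there is no depth.
- viewer.camera_model(name): a dict with "fx", "fy", "cx", "cy" (pixels), "k1" (the pictures are not rectified: a ray, as slopes to the right and down, at radius r is drawn at 1 + k1 r^2 times it, then the intrinsics apply), "eye" and "rotation" of the camera in the world. Camera axes: x right, y down, z forward; pixel columns grow to the right and rows downward; lengths in mm; the calibration is good to about 2 mm. A picture is of the moment at which its call begins: read the wrist's pose just before it. camera_model takes no time and is no camera call; for the wrist camera it gives the pose at the moment of the call.
- order.job_done(): hands the job in; it is judged then, once.
The state is a dict: "time_s": time; "joint_pos": joint angles; "qd": joint speeds; "tau": joint torques, N m; "ee_pos": TCP position; "eef_rot": TCP orientation; "ft_force": force on the tool from outside, world axes, zero at the start; "ft_torque": the same for the moment, N m; "width": opening from 0.0 (shut) to 1.0 (fully open); "finger_force": force on a finger pad.
Only numpy, scipy, OpenCV 4.12 (cv2) and the standard library are available. Lean on these libraries where they do the work, as an engineer would, in place of code of your own. Each camera call takes 0.05 s, during which the arm holds its last target. There are 200 camera calls.

TASK

Lay the loose kiln bar across the two upright props, centred and in line with them, and let go of it. Then pick up the oblong slab bottle, carry it over the row of firebricks and hold it upright about 1 cm above the middle of the bar, its long side along the bar, so that the potter can slip clay wads under its foot. Finish while still holding the bottle there, at rest; it must never touch the bar or the bricks, and the other wares stay where they are.

Things in the scene. Friction and masses are not known exactly. Their poses are not given: they have to be found in the camera images.
- bay: Fixed slate-grey kiln shelf, 130 x 270 x 15 mm, flat on the table, with two fixed chalk-white upright props on it, each 44 (own x) x 36 (own y) x 50 mm high, centred at own y = -60 and +60 mm (84 mm free between). Origin: centre of the shelf's underside; own y runs from prop to prop. Props' tops 65 mm above the origin. Left or right of the brick row, opposite the ware board.
- bar: Loose flat kiln bar, the same dark slate grey as the kiln shelf, 44 mm wide (own x) x 190 mm long (own y) x 16 mm thick (z), about 0.27 kg, lying flat on the ware board at the edge nearer the robot. Origin: centre of its underside. Gripped from above across its 44 mm width.
- bottle: Loose off-white oblong slab bottle, about 0.28 kg, upright on the far part of the ware board. Body 46 (own x) x 84 (own y) mm, 62 mm high; shoulder 34 x 60 mm up to 70 mm; oblong straight-sided neck 24 (own x) x 40 (own y) mm, from 70 to 108 mm height. Origin: centre of its underside (foot); own y is its long side, z up. Grip from above across the neck's 24 mm.
- row: Fixed row of two yellow-brown firebricks set on edge end to end between the ware board and the kiln shelf: 459 mm long (own x, roughly away from the robot), 64 mm thick (own y), 114 mm high. Origin: centre of its underside, on the table. A small dish stands on top of it, to 136 mm above the table.
- board: Fixed plywood ware board, 300 mm (own x) x 260 mm (own y) x 12 mm, lying on the table; bar, bottle and lidded jar stand on it, 12 mm above the table. Origin: centre of its underside, on the table.
- jar: Bystander: squat round off-white lidded jar with a finial knob, 64 mm across, 68 mm high, standing on the far part of the ware board beside the bottle (either side). Origin: centre of its underside.
- dish: Bystander: small round off-white dish, 56 mm across, 22 mm high, standing on top of the brick row. Origin: centre of its underside.
- bowl: Bystander: round off-white bowl, 84 mm across, 45 mm high, on the table beyond the kiln shelf. Origin: centre of its underside.
- beaker: Bystander: round off-white beaker without handle, 52 mm across, 55 mm high, on the table beyond the kiln shelf. Origin: centre of its underside.
- spare_prop: Bystander: chalk-white prop lying on the table on the robot's side of the kiln shelf, 36 x 80 (own y) x 36 mm high. Origin: centre of its underside.
Mind the look-alikes: they are no part of the job. What is shaped like the bottle but orange or red is not meant.

How it is judged:
By the outcome, as a careful person would: the job done as asked, in the order asked, and still so for the second after the job is handed in, while the arm keeps its last pose, push and grip.
It also fails if it takes over 72 s, if anything falls off the work surface, if the arm or the gripper's body presses on something with over 40 N, if the wrist force passes 120 N, or if a joint passes its speed limit or range.

## Working session

There is one attempt and no reset: what is moved stays moved. The work goes in short steps, Python scripts to look and compute and a tool call to move; the robot and the scene stay as the last step left them, time stands still between calls to the robot, and variables do not carry over. Pictures are saved under pics/ and viewed, at most 10 in all, crops included, and the job is handed in when it is done.

Besides the shell and the picture viewer there is one more tool, called after "Call:" by a JSON object that holds its "method" and its "body". send_rows: Moves the arm, as the interface text tells. Its arguments: {"type":"object","properties":{"increments":{"type":"array","items":{"type":"array"}},"hand":{"type":"number"},"grip_force":{"type":"number"}},"required":["increments"]}

```bash
mkdir -p pics; ls
python3 - <<'E'
from workcell import manip, viewer
import cv2
s=manip.get_state(); print(s)
for n in("top","side"):
    cv2.imwrite(f"pics/{n}0.png",viewer.get_image(n)); print(n,viewer.camera_model(n))
print(viewer.camera_model("wrist"))
E
```

```text
pics
{'time_s': 0.0, 'joint_pos': array([-1.30628181e+00,  2.91294508e-01, -1.54116281e-01,  1.12670865e+00,
       -1.03071408e-05,  1.43148655e+00]), 'qd': array([-0.00193045,  0.00109164, -0.00172355, -0.00062669,  0.00162119,
       -0.00062211]), 'tau': array([-7.66189060e-04, -5.37138247e+01,  3.31376088e+01,  1.59533584e-02,
       -2.24690448e-04,  2.97191434e-06]), 'ee_pos': array([ 206.18115947, -482.37771397,  255.72864658]), 'eef_rot': array([-3.07647783e+00, -6.29759719e-01,  1.46121057e-04]), 'ft_force': array([ 0.45889508, -0.03372472, -0.98459345]), 'ft_torque': array([-0.01743038, -0.01200795,  0.06849572]), 'finger_force': 0.0, 'width': 1.0011548310662015}
top {'fx': 381.6254020838268, 'fy': 381.6254020838268, 'cx': 246.49507549874525, 'cy': 193.00677012082764, 'k1': -0.10588940438457123, 'eye': array([ 396.17581424,  -68.15872231, 1025.9208386 ]), 'rotation': array([-2.12956428,  2.14471446, -0.15442833])}
side {'fx': 489.78681344794114, 'fy': 489.78681344794114, 'cx': 258.3488455635129, 'cy': 186.2216147232433, 'k1': -0.19370823724506783, 'eye': array([-164.19028931,  764.87691601,  693.37777147]), 'rotation': array([-0.85979238,  2.28858395, -1.33990449])}
{'fx': 273.99467824921805, 'fy': 273.99467824921805, 'cx': 254.73307027249186, 'cy': 189.99321984025065, 'k1': -0.05191075218221375, 'eye': array([ 283.05269818, -448.45361588,  373.02494666]), 'rotation': array([ 2.38030477, -1.57174171, -0.26557566])}
```

Run:
```python
import cv2
a=cv2.imread("pics/top0.png");cv2.imwrite("pics/top0b.png",cv2.resize(a,(800,600),interpolation=cv2.INTER_CUBIC))
```

```text
(no output)
```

View pics/top0b.png

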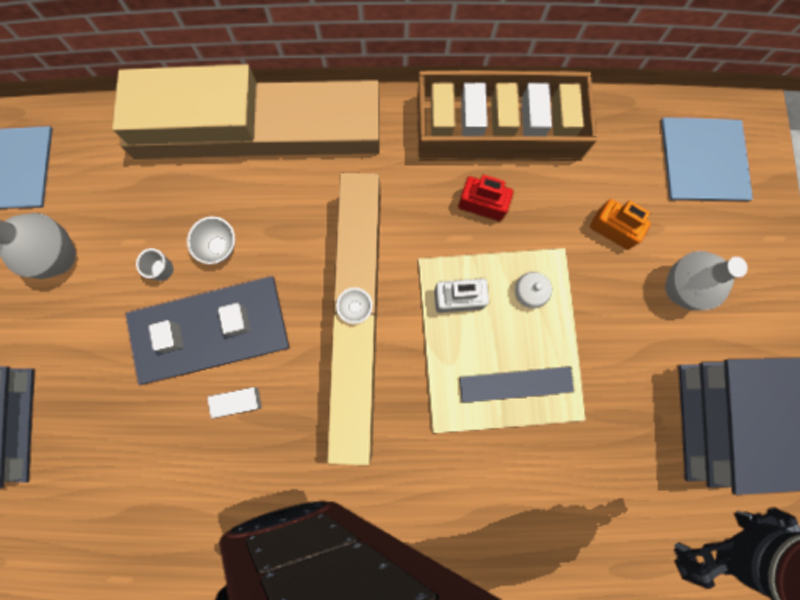

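View pics/side0.png

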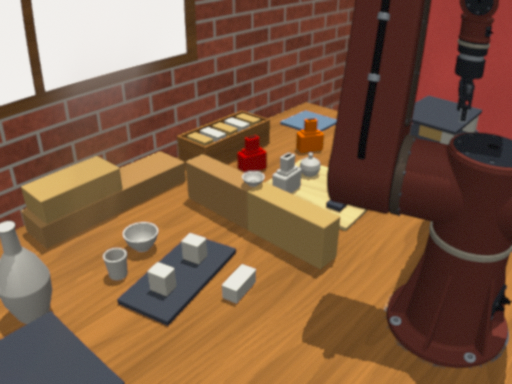

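The top view (800x600) shows the shelf at upper left, with props near (163,336) and (232,319). The row is in the middle, with the dish at (354,306). The bar is on the board at about (517,384), the bottle neck at (465,289) and the jar at (534,289). The orange and red look-alikes stand off the board. I'll measure these by segmentation.

```bash
cat > h.py <<'E'
import numpy as np, cv2
from scipy.spatial.transform import Rotation as R
from workcell import manip, viewer
def rays(c,px):
    K=np.array([[c['fx'],0,c['cx']],[0,c['fy'],c['cy']],[0,0,1]])
    u=cv2.undistortPoints(np.asarray(px,float).reshape(-1,1,2),K,np.array([c['k1'],0,0,0.]))[:,0]
    return np.c_[u,np.ones(len(u))]@R.from_rotvec(c['rotation']).as_matrix().T
def at(c,px,z):
    d=rays(c,px); return (c['eye']+d*((z-c['eye'][2])/d[:,2])[:,None])[:,:2]
def proj(c,P):
    K=np.array([[c['fx'],0,c['cx']],[0,c['fy'],c['cy']],[0,0,1]])
    Rm=R.from_rotvec(c['rotation']).as_matrix().T
    return cv2.projectPoints(np.asarray(P,float).reshape(-1,1,3),cv2.Rodrigues(Rm)[0],-Rm@c['eye'],K,np.array([c['k1'],0,0,0.]))[0][:,0]
def ortho(c,im,z,x0,x1,y0,y1,s):
    """world-aligned view of plane z: up=+x, left=+y, s px per mm"""
    X,Y=np.meshgrid(np.arange(x1,x0,-1/s),np.arange(y1,y0,-1/s),indexing='ij')
    p=proj(c,np.c_[X.ravel(),Y.ravel(),np.full(X.size,z)]).astype(np.float32).reshape(*X.shape,2)
    return cv2.remap(im,p[...,0],p[...,1],cv2.INTER_CUBIC)
E
python3 - <<'E'
from h import *
im=cv2.imread("pics/top0.png");c=viewer.camera_model("top")
def seg(m,roi,z,n):
    x0,y0,x1,y1=[int(v*.64) for v in roi]
    k=np.zeros_like(m);k[y0:y1,x0:x1]=m[y0:y1,x0:x1]
    cs=sorted(cv2.findContours(k,0,1)[0],key=cv2.contourArea)[-n:]
    for q in cs: print(z,cv2.minAreaRect(at(c,q[:,0],z).astype(np.float32)))
hsv=cv2.cvtColor(im,cv2.COLOR_BGR2HSV)
dark=((im.max(2)<120)&(im[...,0].astype(int)>=im[...,2])).astype(np.uint8)
seg(dark,(440,340,590,420),28,1); seg(dark,(110,260,300,400),15,1)
wh=((hsv[...,1]<40)&(hsv[...,2]>200)).astype(np.uint8)
seg(wh,(140,290,260,360),65,2); seg(wh,(430,270,495,320),74,1)
print(at(c,[[465*.64,289*.64]],120), at(c,[[534*.64,290*.64]],70), at(c,[[354*.64,305*.64]],136))
print("row top",at(c,np.array([[341,174],[379,174],[370,465],[328,462]])*.64,114))
print("board",at(c,np.array([[419,259],[565,250],[584,418],[433,433]])*.64,12))
E
```

```text
28 ((436.847412109375, -366.8414306640625), (0.0, 0.0), 0.0)
15 ((506.1783752441406, 251.9298095703125), (126.28288269042969, 266.1698913574219), 13.78524398803711)
65 ((492.89599609375, 310.76507568359375), (42.76994323730469, 33.679222106933594), 14.067350387573242)
65 ((521.2081298828125, 194.24966430664062), (41.13280487060547, 34.41474151611328), 13.721353530883789)
74 ((558.1331176757812, -185.105224609375), (41.74072265625, 80.48759460449219), 3.9733567237854004)
[[ 555.17979692 -183.42537458]] [[ 561.48210212 -302.97212691]] [[529.16676994 -13.12339771]]
row top [[745.970823     9.81024906]
 [745.2253352  -51.42118862]
 [290.10955401 -35.76179561]
 [294.6488357   27.25107717]]
board [[ 627.76014394 -118.48250185]
 [ 642.48397205 -375.79332896]
 [ 351.31091065 -394.20490732]
 [ 330.23047329 -137.69890077]]
```

Call:
{"method": "send_rows", "body": {"increments": [[[0, 0, 0], -7.1], [[0, 0, 0], -7.1], [[0, 0, 0], -7.1], [[0, 0, 0], -7.1], [[0, 0, 0], -7.1]]}}

```text
time_s: 0.52
ee_pos: [206.2, -482.5, 256.0]
eef_rot: [-2.734, -1.546, -0.0]
ft_force: [-0.2, 0.4, -1.1]
width: 1.003
finger_force: 0.0
```

Call:
{"method": "send_rows", "body": {"increments": [[[0, 0, 0], -7.1], [[0, 0, 0], -7.1], [[0, 0, 0], -7.1], [[0, 0, 0], -7.1], [[0, 0, 0], -7.1]]}}

```text
time_s: 0.93
ee_pos: [206.2, -482.5, 256.0]
eef_rot: [-2.132, -2.306, -0.001]
ft_force: [0.4, -1.3, -0.6]
width: 0.999
finger_force: 0.0
```

```bash
cat >> h.py <<'E'
def head(s):
    m=R.from_rotvec(s['eef_rot']).as_matrix(); return m,np.degrees(np.arctan2(m[1,1],m[0,1]))
def plan(pos,h=None):
    """spin (deg) first, then tool-frame shift after the spin"""
    s=manip.get_state();m,h0=head(s);sp=0 if h is None else ((h0-h+90)%180)-90
    m=m@R.from_euler('z',sp,degrees=True).as_matrix()
    print('t',round(s['time_s'],2),'pos',s['ee_pos'].round(1),'h',round(h0,2),'w',round(s['width'],3),'F',s['ft_force'].round(1),'| spin',round(sp,2),'shift',(m.T@(np.array(pos)-s['ee_pos'])).round(1))
E
python3 - <<'E'
from h import *
c=viewer.camera_model("top")
p=at(c,np.array([[460,378],[572,367],[574,391],[461,402]])*.64,28);m=p.mean(0)
print(p,m,[np.hypot(*(p[i]-p[i-1])) for i in range(4)])
d=p[0]+p[3]-p[1]-p[2];print(np.degrees(np.arctan2(-d[0],d[1])))
plan([*m,200],4)
E
```

```text
[[ 421.08476092 -182.98457628]
 [ 437.08226992 -372.41359557]
 [ 397.0021645  -373.99634835]
 [ 381.47478588 -183.79114031]] [ 409.16099531 -278.29641513] [np.float64(39.61818608441253), np.float64(190.10332360244075), np.float64(40.11134449804522), np.float64(190.83794343511906)]
4.746959632984869
t 0.93 pos [ 206.2 -482.5  256. ] h 4.49 w 0.999 F [ 0.4 -1.3 -0.6] | spin 0.49 shift [189.5 216.7  56.1]
```

Call:
{"method": "send_rows", "body": {"increments": [[[28, 30, 0], 0], [[28, 30, 0], 0], [[28, 30, 0], 0], [[28, 30, 0], 0], [[28, 30, 0], 0]]}}

```text
time_s: 1.35
ee_pos: [346.6, -330.6, 256.1]
eef_rot: [-2.14, -2.299, -0.0]
ft_force: [0.6, -1.1, -0.2]
width: 1.001
finger_force: 0.0
```

Call:
{"method": "send_rows", "body": {"increments": [[[25, 33, 15], -0.25], [[25, 33, 15], 0], [[0, 0, 5], 0], [[0, 0, 0], 0]]}}

```text
time_s: 1.68
ee_pos: [405.0, -278.3, 221.4]
eef_rot: [-2.128, -2.307, 0.0]
ft_force: [-1.0, 0.6, -0.1]
width: 0.999
finger_force: 0.0
```

Run:
```python
from h import *
plan([409.2,-278.3,40],4.75)
c=viewer.camera_model("wrist");im=viewer.get_image("wrist");print(c['eye'])
cv2.imwrite("pics/w1raw.png",im)
cv2.imwrite("pics/w1.png",cv2.resize(im,(800,600),interpolation=cv2.INTER_CUBIC))
print(proj(c,[[409.2,-278.3,28]])*1.5625)
```

```text
t 1.68 pos [ 405.  -278.3  221.4] h 4.62 w 0.999 F [-1.   0.6 -0.1] | spin -0.13 shift [ -0.7   4.6 181.4]
[ 397.93092076 -193.64805515  338.80141217]
[[405.19597071 270.08247571]]
```

View pics/w1.png

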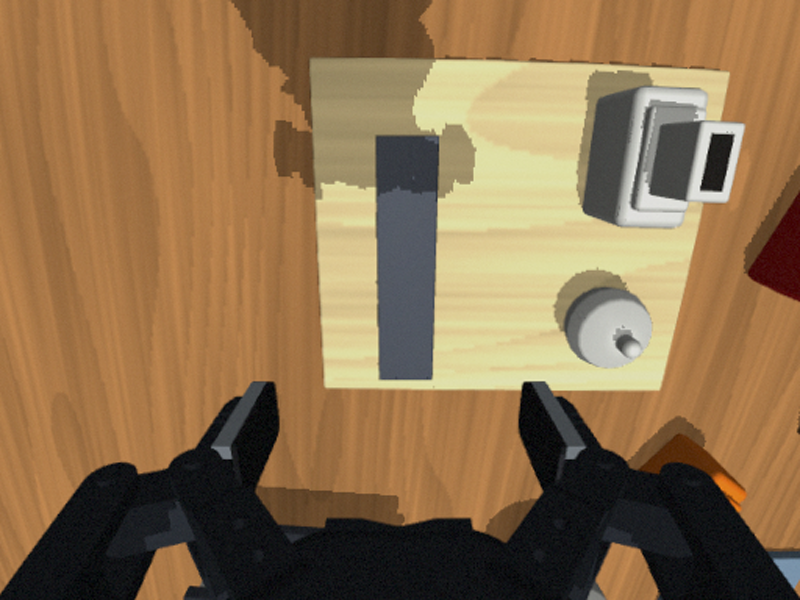

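The wrist view shows the bar corners at about (376,136), (439,136), (433,380) and (379,380). The bottle's neck-top corners are at (701,122), (745,124), (737,203) and (693,200).

```bash
cat > t.py <<'E'
from h import *
c=viewer.camera_model("wrist")
def q(n,px,z,f=0.64):
    p=at(c,np.array(px)*f,z);m=p.mean(0);d=p[0]+p[1]-p[2]-p[3]
    print(n,m.round(1),'yaw',np.degrees(np.arctan2(-d[0],d[1])).round(2),[round(float(np.hypot(*(p[i]-p[i-1]))),1) for i in range(4)])
E
python3 - <<'E'
from t import *
q('bar',[[376,135.5],[439,135.5],[433.5,380],[379,380]],28)
q('neck',[[701,122],[745,124],[737,203],[693,200]],120)
E
```

```text
bar [ 410.  -279.1] yaw 4.57 [189.7, 43.2, 189.7, 45.0]
neck [ 559.2 -186.1] yaw 10.73 [38.0, 23.3, 39.1, 24.6]
```

Call:
{"method": "send_rows", "body": {"increments": [[[0, 5, 35], -0.1], [[0, 0, 35], 0], [[0, 0, 35], 0], [[0, 0, 35], 0], [[0, 0, 25], 0]]}}

```text
time_s: 2.15
ee_pos: [407.9, -281.0, 56.0]
eef_rot: [-2.135, -2.303, 0.001]
ft_force: [-0.5, 1.1, -0.2]
width: 0.996
finger_force: 0.0
```

Call:
{"method": "send_rows", "body": {"increments": [[[-0.5, 0, 11], 0], [[0, 0, 5], 0], [[0, 0, 0], 0]]}}

```text
time_s: 2.4
ee_pos: [408.6, -281.5, 41.5]
eef_rot: [-2.134, -2.304, 0.0]
ft_force: [0.2, 0.6, 0.4]
width: 1.003
finger_force: 0.0
```

Run:
```python
from t import *
print(manip.tip_reach if not callable(manip.tip_reach) else manip.tip_reach())
plan([409.8,-278.9,38],4.65)
```

```text
25.0
t 2.4 pos [ 408.6 -281.5   41.5] h 4.37 w 1.003 F [0.2 0.6 0.4] | spin -0.28 shift [2.5 1.4 3.5]
```

Call:
{"method": "send_rows", "body": {"increments": [[[2.5, 1.4, 3.8], -0.3], [[0, 0, 0], 0]]}}

```text
time_s: 2.57
ee_pos: [411.1, -278.6, 38.8]
eef_rot: [2.126, 2.311, 0.0]
ft_force: [-0.0, 1.3, 0.3]
width: 1.0
finger_force: 0.0
```

Call:
{"method": "send_rows", "body": {"increments": [[[0, 0, 0], 0], [[0, 0, 0], 0], [[0, 0, 0], 0], [[0, 0, 0], 0], [[0, 0, 0], 0]], "hand": 0, "grip_force": 60}}

```text
time_s: 2.98
ee_pos: [411.1, -278.2, 38.9]
eef_rot: [2.126, 2.312, -0.0]
ft_force: [-1.1, 0.6, 8.8]
width: 0.501
finger_force: 61.1
```

Call:
{"method": "send_rows", "body": {"increments": [[[0, 0, 0], 0], [[0, 0, 0], 0], [[0, 0, 0], 0]]}}

```text
time_s: 3.23
ee_pos: [411.0, -278.2, 38.9]
eef_rot: [2.126, 2.312, -0.0]
ft_force: [-0.9, 1.9, 8.8]
width: 0.493
finger_force: 61.1
```

Call:
{"method": "send_rows", "body": {"increments": [[[0, 0, -10], 0], [[0, 0, -30], 0], [[0, 0, -38], 0], [[0, 0, -38], 0], [[0, 0, -38], 0]]}}

```text
time_s: 3.65
ee_pos: [410.2, -277.4, 194.3]
eef_rot: [-2.126, -2.312, -0.0]
ft_force: [1.5, -1.8, -2.3]
width: 0.497
finger_force: 62.2
```

Call:
{"method": "send_rows", "body": {"increments": [[[0, 0, -25], 0], [[0, 0, -12], 0], [[0, 0, 0], 0]]}}

```text
time_s: 3.9
ee_pos: [411.9, -278.9, 232.6]
eef_rot: [2.123, 2.308, 0.0]
ft_force: [0.2, -0.5, -2.5]
width: 0.495
finger_force: 62.3
```

Run:
```python
from t import *
print(manip.get_state()['finger_force'])
plan([507,252.5,229],13.7)
```

```text
62.296507358551025
t 3.9 pos [ 411.9 -278.9  232.6] h 4.8 w 0.495 F [ 0.2 -0.5 -2.5] | spin -8.9 shift [493.8 218.2   2.1]
```

Call:
{"method": "send_rows", "body": {"increments": [[[0, 0, 0], -4.45], [[0, 0, 0], -4.45], [[15, 7, 0], 0], [[30, 13, 0], 0], [[32, 14, 0], 0]]}}

```text
time_s: 4.32
ee_pos: [424.8, -194.6, 227.9]
eef_rot: [-1.943, -2.466, 0.0]
ft_force: [1.4, 0.7, -2.4]
width: 0.497
finger_force: 62.2
```

Call:
{"method": "send_rows", "body": {"increments": [[[32, 14, 0], 0], [[32, 14, 0], 0], [[32, 14, 0], 0], [[32, 14, 0], 0], [[32, 14, 0], 0]]}}

```text
time_s: 4.73
ee_pos: [454.9, -21.3, 228.1]
eef_rot: [-1.94, -2.469, 0.001]
ft_force: [1.0, -0.5, -2.1]
width: 0.496
finger_force: 62.2
```

Call:
{"method": "send_rows", "body": {"increments": [[[32, 14, 0], 0], [[32, 14, 0], 0], [[32, 14, 0], 0], [[32, 14, 0], 0], [[32, 14, 0], 0]]}}

```text
time_s: 5.15
ee_pos: [485.0, 150.6, 228.0]
eef_rot: [-1.94, -2.469, 0.002]
ft_force: [1.5, -0.7, -1.3]
width: 0.498
finger_force: 62.2
```

Call:
{"method": "send_rows", "body": {"increments": [[[32, 14, 0], 0], [[20, 10, 0], 0], [[10, 4, 0], 0], [[0, 0, 0], 0]]}}

```text
time_s: 5.48
ee_pos: [497.8, 217.4, 227.9]
eef_rot: [-1.937, -2.472, 0.002]
ft_force: [-0.7, -0.6, -2.9]
width: 0.498
finger_force: 62.2
```

Run:
```python
from t import *
plan([507,252.5,110],13.7)
im=viewer.get_image("wrist")
cv2.imwrite("pics/w2.png",cv2.resize(im,(800,600),interpolation=cv2.INTER_CUBIC))
```

```text
t 5.48 pos [497.8 217.4 227.9] h 13.83 w 0.498 F [-0.7 -0.6 -2.9] | spin 0.13 shift [ 31.8  17.5 117.8]
```

View pics/w2.png

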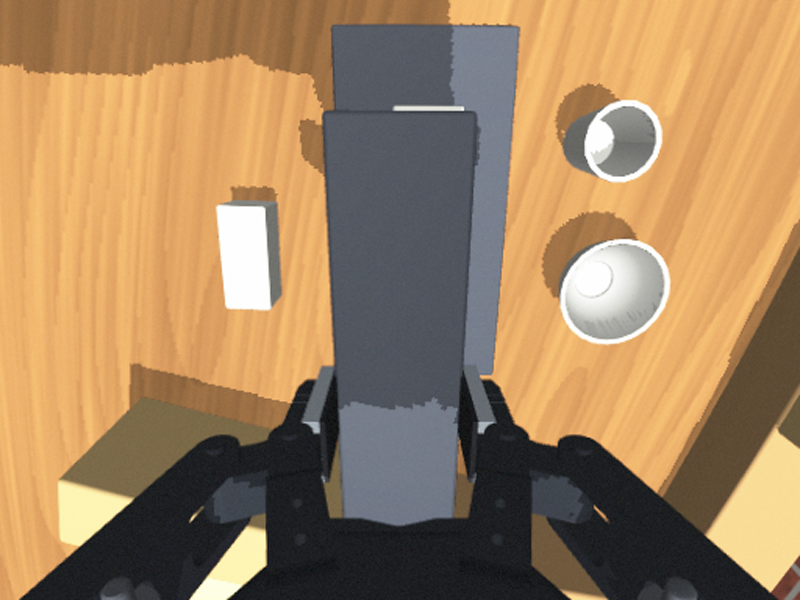

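The wrist view shows the bar held level, with its far-end corners at (324,112) and (476,112). The shelf's far corners are at (332,26) and (518,27), and its near-right corner is about (493,374).

Run:
```python
from t import *
s=manip.get_state();m,h=head(s);T=s['ee_pos']
e=at(c,np.array([[324,112],[476,112]])*.64,T[2]-26.9+16)
d=np.c_[e-T[:2],[0,0]]@m; print('bar end corners in tool xy',d.round(1))
f=at(c,np.array([[332,26],[518,27],[493,374]])*.64,15);print(f.round(1))
y=f[1]-f[2];L=np.hypot(*y);y/=L;print('L',L,'W',np.hypot(*(f[0]-f[1])),'yaw',np.degrees(np.arctan2(-y[0],y[1])),'centre',(f[0]+f[2])/2)
```

```text
bar end corners in tool xy [[ 95.5 -21.    0. ]
 [ 95.5  21.3  -0.1]]
[[413.1 367.1]
 [536.7 397.2]
 [601.  138.4]]
L 266.6206235864894 W 127.17065266725008 yaw 13.948572983457222 centre [507.03588023 252.78074248]
```

Call:
{"method": "send_rows", "body": {"increments": [[[16, 9, 0], 0], [[15.5, 8.5, 20], 0], [[0, 0, 35], 0], [[0, 0, 35], 0], [[0, 0, 25], 0]]}}

```text
time_s: 5.95
ee_pos: [506.5, 248.6, 111.3]
eef_rot: [-1.942, -2.468, 0.004]
ft_force: [-1.5, 0.5, -2.1]
width: 0.498
finger_force: 62.1
```

Call:
{"method": "send_rows", "body": {"increments": [[[0, 0, 6], 0], [[0, 0, 0], 0], [[0, 0, 0], 0]]}}

```text
time_s: 6.2
ee_pos: [508.5, 249.7, 109.1]
eef_rot: [1.942, 2.469, 0.001]
ft_force: [0.2, 0.2, -2.2]
width: 0.498
finger_force: 62.1
```

Run:
```python
from t import *
plan([507,252.2,92],13.8)
im=viewer.get_image("top")
cv2.imwrite("pics/t2.png",cv2.resize(im[150:270,60:220],(800,600),interpolation=cv2.INTER_CUBIC))
```

```text
t 6.2 pos [508.5 249.7 109.1] h 13.63 w 0.498 F [ 0.2  0.2 -2.2] | spin -0.17 shift [ 2.7 -0.9 17.1]
```

Call:
{"method": "send_rows", "body": {"increments": [[[2.7, -0.9, 5], -0.2], [[0, 0, 5], 0], [[0, 0, 4], 0], [[0, 0, 1], 0], [[0, 0, 0], 0]]}}

```text
time_s: 6.67
ee_pos: [506.2, 252.9, 92.8]
eef_rot: [-1.936, -2.474, 0.001]
ft_force: [-0.2, 0.1, -2.7]
width: 0.496
finger_force: 62.2
```

Call:
{"method": "send_rows", "body": {"increments": [[[0, 0, 1], 0], [[0, 0, 0], 0]]}}

```text
time_s: 6.83
ee_pos: [506.5, 252.9, 92.1]
eef_rot: [1.937, 2.474, 0.0]
ft_force: [0.3, 0.9, -2.1]
width: 0.499
finger_force: 62.2
```

Call:
{"method": "send_rows", "body": {"increments": [[[0, 0, 1], 0], [[0, 0, 0], 0]]}}

```text
time_s: 7.0
ee_pos: [506.6, 253.0, 92.0]
eef_rot: [1.936, 2.473, 0.001]
ft_force: [-2.8, -1.4, 5.7]
width: 0.497
finger_force: 63.2
```

Run:
```python
from t import *
plan([507,252.2,92],13.8)
```

```text
t 7.0 pos [506.6 253.   92. ] h 13.89 w 0.497 F [-2.8 -1.4  5.7] | spin 0.09 shift [-0.8  0.2 -0. ]
```

Call:
{"method": "send_rows", "body": {"increments": [[[0, 0, 0], 0], [[0, 0, 0], 0], [[0, 0, 0], 0], [[0, 0, 0], 0], [[0, 0, 0], 0]], "hand": 1}}

```text
time_s: 7.42
ee_pos: [506.5, 252.9, 91.1]
eef_rot: [-1.937, -2.474, -0.0]
ft_force: [-0.5, -0.3, 0.1]
width: 1.001
finger_force: 0.0
```

Call:
{"method": "send_rows", "body": {"increments": [[[0, 0, -10], 0], [[0, 0, -30], 0], [[0, 0, -35], 0], [[0, 0, -35], 0], [[0, 0, -35], 0]]}}

```text
time_s: 7.83
ee_pos: [506.2, 252.8, 238.5]
eef_rot: [1.937, 2.474, 0.0]
ft_force: [1.3, 1.0, -0.3]
width: 0.999
finger_force: 0.0
```

Call:
{"method": "send_rows", "body": {"increments": [[[-10, -4, -5], 0], [[-30, -13, 0], 0], [[-30, -13, 0], 0], [[-30, -13, 0], 0], [[-30, -13, 0], 0]]}}

```text
time_s: 8.25
ee_pos: [482.8, 112.0, 241.8]
eef_rot: [1.935, 2.474, 0.001]
ft_force: [0.8, -0.1, 0.6]
width: 1.0
finger_force: 0.0
```

Call:
{"method": "send_rows", "body": {"increments": [[[-30, 4, 0], 0], [[-30, 4, 0], 0], [[-20, 4, 0], 0], [[0, 0, 0], 0], [[0, 0, 0], 0]]}}

```text
time_s: 8.67
ee_pos: [514.3, 37.6, 241.5]
eef_rot: [1.939, 2.472, 0.0]
ft_force: [0.4, 0.0, -0.4]
width: 1.002
finger_force: 0.0
```

Run:
```python
from t import *
plan([559,-186,235],7)
im=viewer.get_image("wrist")
cv2.imwrite("pics/w3.png",cv2.resize(im,(800,600),interpolation=cv2.INTER_CUBIC))
```

```text
t 8.67 pos [514.3  37.6 241.5] h 13.76 w 1.002 F [ 0.4  0.  -0.4] | spin 6.76 shift [-227.4   17.1    6.5]
```

View pics/w3.png

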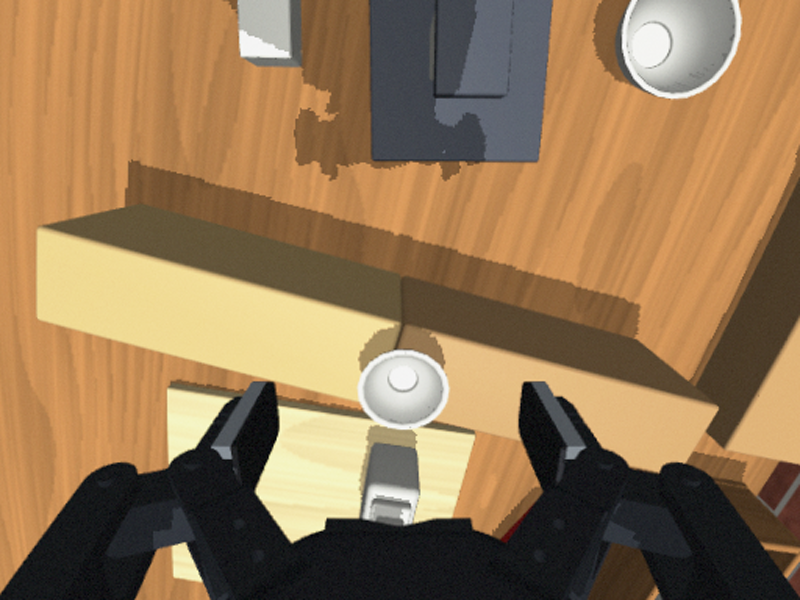

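The bar lies on the props, its near end visible at (435,96)–(508,97), and the dish at (403,388) hasn't moved. I'll move on to the bottle and check the bar with the top camera on the way.

Call:
{"method": "send_rows", "body": {"increments": [[[-15, 0, 0], 3.4], [[-33, 3, 0], 3.4], [[-35, 3, 0], 0], [[-35, 3, 0], 0], [[-35, 3, 0], 0]]}}

```text
time_s: 9.13
ee_pos: [548.7, -111.1, 241.5]
eef_rot: [2.077, 2.357, 0.0]
ft_force: [1.0, 1.3, 0.2]
width: 1.001
finger_force: 0.0
```

Call:
{"method": "send_rows", "body": {"increments": [[[-35, 3, 0], 0], [[-35, 3, 0], 0], [[-35, 3, 0], 0], [[-20, 2, 0], 0], [[0, 0, 0], 0]]}}

```text
time_s: 9.55
ee_pos: [575.5, -236.4, 240.8]
eef_rot: [2.082, 2.352, -0.001]
ft_force: [-0.6, 0.6, -0.2]
width: 0.996
finger_force: 0.0
```

Run:
```python
from t import *
plan([559,-186,113],7)
im=viewer.get_image("wrist")
t=viewer.get_image("top");ct=viewer.camera_model("top")
o=ortho(ct,t,81,410,610,120,380,2)
print(o.shape)
cv2.imwrite("pics/o.png",o)
cv2.imwrite("pics/w4.png",cv2.resize(im,(800,600),interpolation=cv2.INTER_CUBIC))
```

```text
t 9.55 pos [ 575.5 -236.4  240.8] h 6.97 w 0.996 F [-0.6  0.6 -0.2] | spin -0.03 shift [ 52.2 -10.3 127.7]
(400, 520, 3)
```

View pics/w4.png

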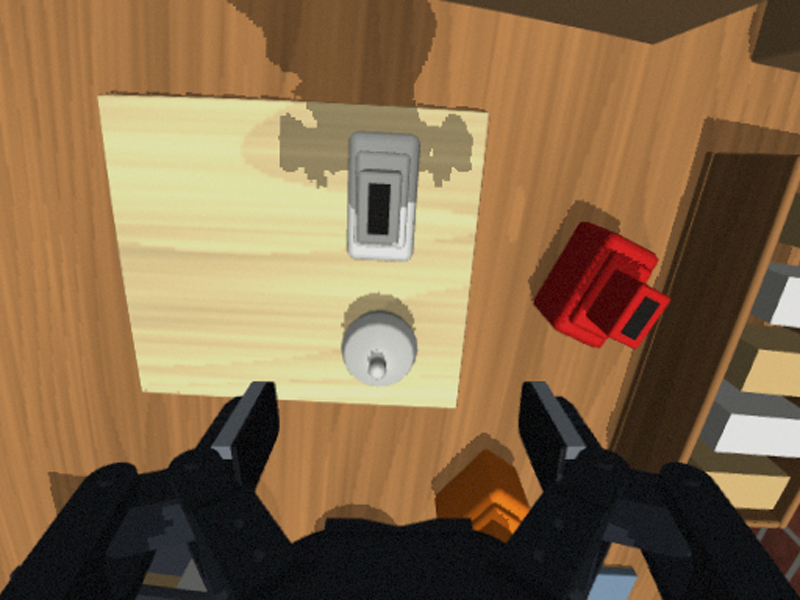

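View pics/o.png

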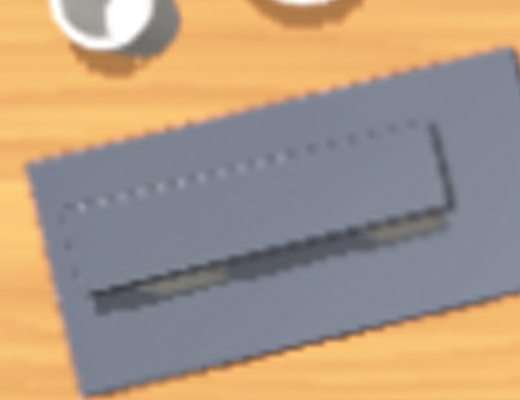

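The wrist view shows the neck-top corners at about (361,171), (402,172), (399,244) and (357,243), and the body-top corners at (350,131), (419,134), (412,261) and (347,259). The top view shows the bar centred on the props at about (506,251), parallel to the shelf.

Run:
```python
from t import *
q('neck',[[361,171],[402,172],[399.5,244],[357,243]],120)
q('body',[[350,131],[419,134],[412,261],[347,259]],71)
plan([559,-186,113],7)
```

```text
neck [ 557.5 -180. ] yaw 3.72 [39.4, 22.0, 39.3, 24.0]
body [ 556.8 -180.2] yaw 4.13 [83.2, 43.6, 82.7, 44.8]
t 9.65 pos [ 574.9 -232.9  240.9] h 7.09 w 0.997 F [-0.1  0.9  0.7] | spin 0.09 shift [ 48.4 -10.  128. ]
```

Run:
```python
from t import *
plan([557.8,-183.8,117],4)
```

```text
t 9.65 pos [ 574.9 -232.9  240.9] h 7.09 w 0.997 F [-0.1  0.9  0.7] | spin 3.09 shift [ 50.1 -13.5 124. ]
```

Call:
{"method": "send_rows", "body": {"increments": [[[0, 0, 0], 3.1], [[25, -7, 0], 0], [[25, -6.5, 0], 0], [[0, 0, 30], 0], [[0, 0, 30], 0]]}}

```text
time_s: 10.07
ee_pos: [558.8, -181.8, 182.7]
eef_rot: [2.136, 2.299, 0.003]
ft_force: [0.5, 0.2, -0.2]
width: 0.999
finger_force: 0.0
```

Call:
{"method": "send_rows", "body": {"increments": [[[0, 0, 20], 0], [[0, 0, 0], 0], [[0, 0, 0], 0], [[0, 0, 0], 0]]}}

```text
time_s: 10.4
ee_pos: [558.7, -184.1, 162.7]
eef_rot: [2.14, 2.298, 0.001]
ft_force: [-0.5, 0.3, 0.7]
width: 0.997
finger_force: 0.0
```

Run:
```python
from t import *
plan([557.8,-183.8,117],4)
im=viewer.get_image("wrist")
cv2.imwrite("pics/w5.png",cv2.resize(im,(800,600),interpolation=cv2.INTER_CUBIC))
```

```text
t 10.4 pos [ 558.7 -184.1  162.7] h 4.05 w 0.997 F [-0.5  0.3  0.7] | spin 0.05 shift [ 0.4 -0.9 45.7]
```

View pics/w5.png

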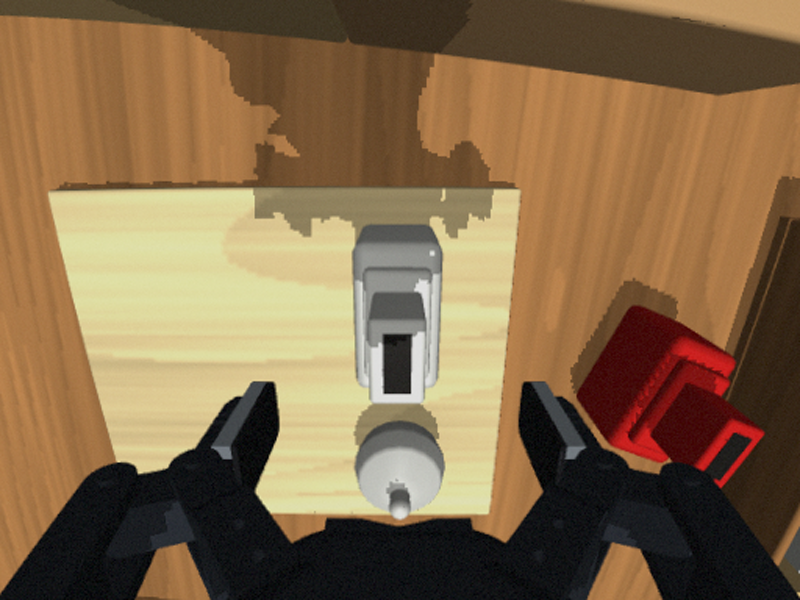

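The neck sits at about x=398 between the fingers, with its top corners at (371,319), (427,320), (424,404) and (370,402). It looks centred and aligned.

Run:
```python
from t import *
q('neck',[[371,319],[427,320],[424,404],[370,402]],120)
```

```text
neck [ 558.4 -183.9] yaw 2.8 [38.9, 22.6, 39.4, 23.5]
```

Call:
{"method": "send_rows", "body": {"increments": [[[0, -0.5, 20], 0], [[0, 0, 15], 0], [[0, 0, 10], 0], [[0, 0, 0], 0]]}}

```text
time_s: 10.78
ee_pos: [557.0, -184.5, 115.3]
eef_rot: [-2.142, -2.296, 0.001]
ft_force: [-1.9, 0.2, 0.2]
width: 0.997
finger_force: 0.0
```

Call:
{"method": "send_rows", "body": {"increments": [[[0, 0.5, 0], 0], [[0, 0, 0], 0], [[0, 0, 0], 0], [[0, 0, 0], 0], [[0, 0, 0], 0]], "hand": 0, "grip_force": 60}}

```text
time_s: 11.2
ee_pos: [558.3, -185.0, 116.7]
eef_rot: [2.142, 2.297, 0.0]
ft_force: [0.2, -0.8, 0.2]
width: 0.302
finger_force: 0.0
```

Call:
{"method": "send_rows", "body": {"increments": [[[0, 0, 0], 0], [[0, 0, 0], 0], [[0, 0, 0], 0], [[0, 0, 0], 0], [[0, 0, 0], 0]]}}

```text
time_s: 11.62
ee_pos: [558.4, -185.1, 116.9]
eef_rot: [2.142, 2.296, 0.0]
ft_force: [-0.4, 1.1, 5.2]
width: 0.269
finger_force: 60.0
```

Run:
```python
from t import *
plan([557,-184,290])
```

```text
t 11.62 pos [ 558.4 -185.1  116.9] h 3.98 w 0.269 F [-0.4  1.1  5.2] | spin 0 shift [   1.1   -1.1 -173.1]
```

Call:
{"method": "send_rows", "body": {"increments": [[[0, 0, -10], 0], [[0, 0, -30], 0], [[0, 0, -35], 0], [[0, 0, -35], 0], [[0, 0, -35], 0]]}}

```text
time_s: 12.03
ee_pos: [557.4, -184.5, 263.0]
eef_rot: [-2.142, -2.297, 0.0]
ft_force: [0.5, -0.7, -2.0]
width: 0.268
finger_force: 59.4
```

Call:
{"method": "send_rows", "body": {"increments": [[[0, 0, -25], 0], [[0, 0, -10], 0], [[0, 0, 0], -4.9], [[0, 0, 0], -4.9], [[0, 0, 0], 0]]}}

```text
time_s: 12.45
ee_pos: [557.6, -184.6, 295.4]
eef_rot: [-1.933, -2.475, 0.0]
ft_force: [-0.0, 0.4, -3.5]
width: 0.271
finger_force: 59.5
```

Run:
```python
from t import *
print(manip.get_state()['finger_force'])
plan([506.3,252.5,298],13.8)
```

```text
59.49862897396088
t 12.45 pos [ 557.6 -184.6  295.4] h 14.0 w 0.271 F [-0.   0.4 -3.5] | spin 0.2 shift [436.7  54.5  -2.3]
```

Call:
{"method": "send_rows", "body": {"increments": [[[12, 2, 0], 0], [[28, 3, 0], 0], [[32, 4, 0], 0], [[32, 4, 0], 0], [[32, 4, 0], 0]]}}

```text
time_s: 12.87
ee_pos: [541.1, -46.8, 295.3]
eef_rot: [-1.942, -2.467, 0.001]
ft_force: [0.5, -0.1, -2.4]
width: 0.27
finger_force: 59.4
```

Call:
{"method": "send_rows", "body": {"increments": [[[32, 4, 0], 0], [[32, 4, 0], 0], [[32, 4, 0], 0], [[32, 4, 0], 0], [[32, 4, 0], 0]]}}

```text
time_s: 13.28
ee_pos: [522.1, 113.5, 295.5]
eef_rot: [-1.942, -2.468, 0.001]
ft_force: [0.6, -0.2, -2.6]
width: 0.273
finger_force: 59.4
```

Call:
{"method": "send_rows", "body": {"increments": [[[30, 4, 0], 0], [[20, 3, 0], 0], [[10, 1, 0], 0], [[0, 0, 0], 0], [[0, 0, 0], 0]]}}

```text
time_s: 13.7
ee_pos: [516.4, 171.8, 295.6]
eef_rot: [-1.939, -2.471, 0.002]
ft_force: [0.2, 0.0, -2.6]
width: 0.269
finger_force: 59.4
```

Run:
```python
from t import *
plan([506.3,252.5,298],13.8)
im=viewer.get_image("wrist")
cv2.imwrite("pics/w6.png",cv2.resize(im,(800,600),interpolation=cv2.INTER_CUBIC))
```

```text
t 13.7 pos [516.4 171.8 295.6] h 13.77 w 0.269 F [ 0.2  0.  -2.6] | spin -0.03 shift [80.8  9.5 -2.4]
```

View pics/w6.png

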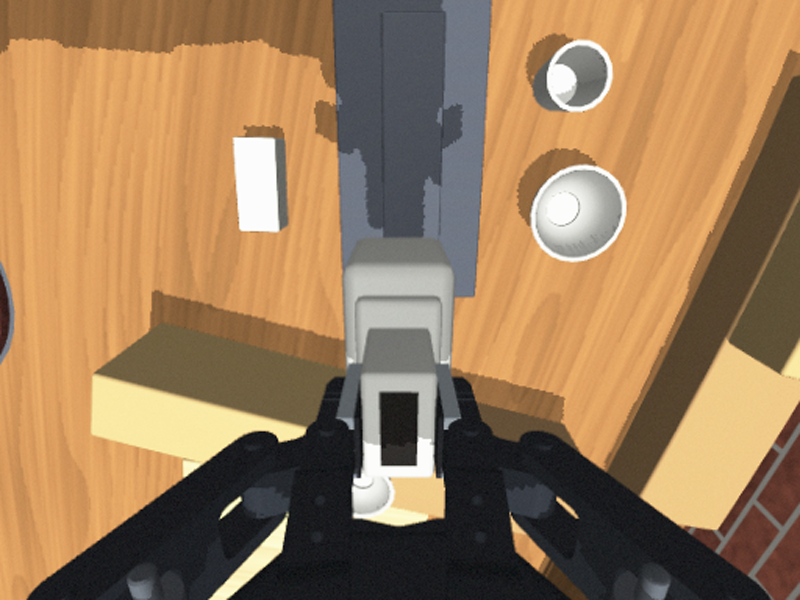

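The bottle is held upright. The bar's far-end corners are at (384,11) and (445,12), and the neck top is about (364,372)–(436,374) to (433,476)–(363,476).

Run:
```python
from t import *
s=manip.get_state();m,h=head(s);T=s['ee_pos']
f=at(c,np.array([[384,11.5],[445,12]])*.64,81);y=np.radians(13.8)
print('w',np.hypot(*(f[0]-f[1])),'bar centre',f.mean(0)-95*np.array([-np.sin(y),np.cos(y)]))
p=at(c,np.array([[364,373],[436,374],[433,476],[363,476]])*.64,T[2]+3.1);print('neck in tool',(np.append(p.mean(0)-T[:2],0)@m).round(1))
plan([506.3,252.5,210],13.8)
```

```text
w 41.51273333469048 bar centre [507.71917972 252.266811  ]
neck in tool [ 2.1 -0.1 -0. ]
t 13.75 pos [516.6 171.2 295.8] h 13.73 w 0.269 F [-0.7 -0.7 -2. ] | spin -0.07 shift [81.5  9.4 85.7]
```

Call:
{"method": "send_rows", "body": {"increments": [[[12, 1.5, 0], 0], [[24, 3, 0], 0], [[24, 3, 0], 0], [[15, 2, 0], 0], [[4.8, 0.4, 0], 0]]}}

```text
time_s: 14.17
ee_pos: [507.3, 253.0, 296.0]
eef_rot: [-1.939, -2.471, -0.001]
ft_force: [-0.5, -0.3, -2.8]
width: 0.268
finger_force: 59.4
```

Call:
{"method": "send_rows", "body": {"increments": [[[0, 0, 12], 0], [[0, 0, 22], 0], [[0, 0, 22], 0], [[0, 0, 18], 0], [[0, 0, 10], 0]]}}

```text
time_s: 14.58
ee_pos: [506.7, 250.3, 210.0]
eef_rot: [-1.94, -2.469, 0.004]
ft_force: [0.2, -0.4, -2.9]
width: 0.267
finger_force: 59.3
```

Call:
{"method": "send_rows", "body": {"increments": [[[0, 0, 4], 0], [[0, 0, 0], 0], [[0, 0, 0], 0], [[0, 0, 0], 0], [[0, 0, 0], 0]]}}

```text
time_s: 15.0
ee_pos: [508.1, 251.7, 209.2]
eef_rot: [1.938, 2.471, 0.002]
ft_force: [0.5, 0.3, -2.3]
width: 0.271
finger_force: 59.3
```

Run:
```python
from t import *
plan([507.0,250.8,196],13.8)
im=viewer.get_image("side")
cv2.imwrite("pics/s2.png",cv2.resize(im[210:330,110:270],(800,600),interpolation=cv2.INTER_CUBIC))
```

```text
t 15.0 pos [508.1 251.7 209.2] h 13.78 w 0.271 F [ 0.5  0.3 -2.3] | spin -0.02 shift [-0.6 -1.3 13.2]
```

View pics/s2.png

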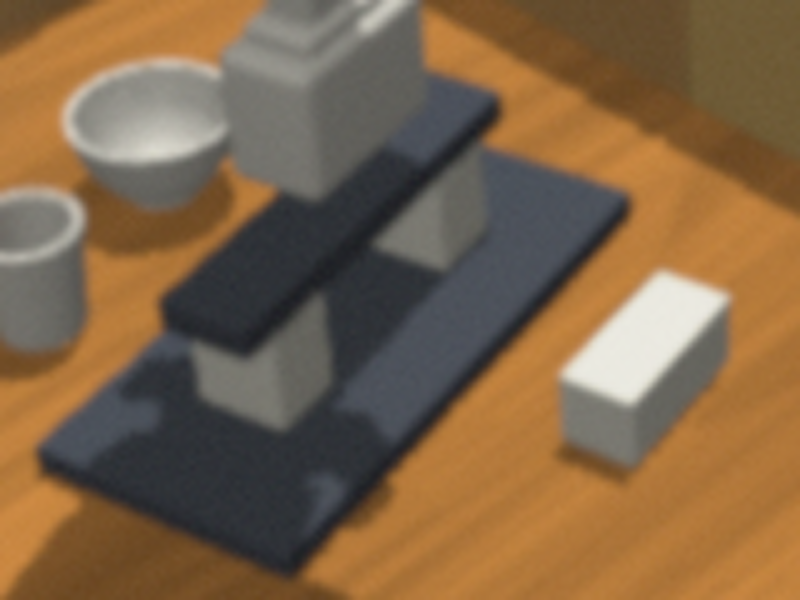

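The side view shows the bar square on both props and the bottle upright above it. Its nearest foot corner is at crop (318,200), so I'll check that height numerically.

Run:
```python
from t import *
cs=viewer.camera_model("side");y=np.radians(13.8)
C=np.array([507.7,253.2]);k=C+np.array([-23*np.cos(y)-42*np.sin(y),-23*np.sin(y)+42*np.cos(y)])
for z in(95,100,104.3,110):print(z,(proj(cs,[[*k,z]])[0]-[110,210])*5)
b=np.array([506.8,252.3]);print('bar near corner',(proj(cs,[[*(b+np.array([-22*np.cos(y)-95*np.sin(y),-22*np.sin(y)+95*np.cos(y)])),81]])[0]-[110,210])*5)
```

```text
95 [316.00577247 227.35158565]
100 [314.88145297 217.40084225]
104.3 [313.91197539 208.79790123]
110 [312.62321947 197.32912176]
bar near corner [241.39184411 327.84328073]
```

Call:
{"method": "send_rows", "body": {"increments": [[[-0.5, -1, 5], 0], [[0, 0, 5], 0], [[0, 0, 3], 0], [[0, 0, 0], 0], [[0, 0, 0], 0]]}}

```text
time_s: 15.47
ee_pos: [506.4, 250.7, 194.7]
eef_rot: [-1.938, -2.472, 0.001]
ft_force: [-0.3, -0.2, -3.7]
width: 0.267
finger_force: 59.5
```

Call:
{"method": "send_rows", "body": {"increments": [[[0, 0, 0], 0], [[0, 0, 0], 0], [[0, 0, 0], 0], [[0, 0, 0], 0], [[0, 0, 0], 0]]}}

```text
time_s: 15.88
ee_pos: [506.7, 250.8, 195.2]
eef_rot: [1.939, 2.472, 0.0]
ft_force: [0.1, -1.2, -2.6]
width: 0.271
finger_force: 59.5
```

Run:
```python
from t import *
plan([507.0,250.8,196],13.8)
```

```text
t 15.88 pos [506.7 250.8 195.2] h 13.78 w 0.271 F [ 0.1 -1.2 -2.6] | spin -0.02 shift [-0.1  0.3 -0.8]
```

At rest, with the foot about 1 cm above the bar. I'm handing in.

```bash
python3 -c "
from workcell import order
print(order.job_done())"
```

```text
the job is handed in; nothing more can be done
None
```

The job is handed in: the bar lies across both props, within about 2 mm of centre and in line with them, and the arm is holding the bottle upright and still about 1 cm above its middle, long side along the bar.

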